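Close out the grain test counter

ROBOT

A 7-joint arm with a two-finger parallel gripper is mounted at the origin on the work surface. World frame = base frame: x ahead of the robot, y to its left, z up, the work surface at z = 0. Lengths are in m, angles in rad, forces in N, time in s.
With the tool pointing down it reaches from about 0.425 to 0.925 m from the base axis. Payload 6.8 kg.
Tool frame: the origin (TCP) lies on the front face of the gripper's body, between the roots of the fingers; the fingertips stand 73 mm ahead of it and the grasp point (between the pads) lies 54 mm ahead of it; z points along the fingers, y is the line along which they close (so a half turn about z gives the same grasp; the last joint's range is limited). The gripper opens to 85 mm and grips with 20 to 120 N. Pads are 22 mm wide; open, the fingers measure 114 mm over their backs; the gripper's body (76 mm by 85 mm) begins 54 mm behind the grasp point. The pads swing forward as they close: fully open they stand 13 mm farther back than shut.
Start: joints at [1.04, 0.477, 0.022, 1.555, -0.011, 1.109, -0.083], TCP at [0.277, -0.616, 0.304] pointing down, gripper open.
Joint ranges: [-2.96, 2.96], [-0.34, 2.1], [-1.41, 1.46], [0.24, 2.44], [-1.37, 4.51], [0.17, 1.92], [-2.96, 2.96]. Speed limits (rad/s): [2.39, 2.39, 3.14, 3.14, 3.14, 3.14, 3.14].

INTERFACE

Orientations are given as a unit quaternion [w, x, y, z].
In Python, from station import bot, optics gives the robot as it stands.
- The arm moves only by the tool drive_tool, never from a script. Its argument "deltas" is a list of rows, each an object with "gripper": the closure in counts, from 0 (fully open) to 255 (shut); "offset": the shift along the tool's x, y, z in units of 1000 mm (1.0 is 1000 mm), a list of three; "angular": the turn, a rotation vector about the tool's x, y, z in units of 45 degrees (1.0 is 45 degrees), a list of three. In form: [{"gripper": gripper, "offset": [dx, dy, dz], "angular": [rx, ry, rz]}, ...]. A call has 1 to 5 rows; each row is the pose to reach, as a shift and turn from the pose commanded when the call began, along the tool's axes at that moment; what a row does not reach only later rows make up. A row lasts 1/10 s, in which the tool goes at most 50 mm and 8.59 degrees, less where a joint would pass 70% of its speed; a pose out of reach is approached as far as the arm can. A call with a number of a shift or a turn outside -1 to 1 is refused whole. A call with a gripper value outside its range is refused whole. The fingers move at their own pace and stop on an object; "grip_force" is the grip in N (left out, the last holds). Time passes only in rows, so rows that repeat a pose let the fingers close. It gives the time, the measured TCP pose, the force, the opening and the grip force at its end, in the units of the state.
- bot.get_obs(): the state, without advancing time (a new reading comes with each control period).
- optics.read_camera(name): name is "scene" or "side" or "wrist"; returns the picture (480x640x3 uint8, blue, green, red); there is no depth.
- optics.camera_model(name): a dict with "fx", "fy", "cx", "cy" (pixels), "cam_to_world" (4x4, takes a point from camera to world coordinates). Camera axes: x right, y up, looking along -z (the intrinsics and any distortion apply to the point x, -y, -z); pixel columns grow to the right and rows downward; lengths in m; the calibration is good to about 2 mm. A picture is of the moment at which its call begins: read the wrist's pose just before it. camera_model takes no time and is no camera call; for the wrist camera it gives the pose at the moment of the call.
- bot.hand_in(): hands the job in; it is judged then, once.
The state is a dict: "t": time; "q": joint angles; "joint_vel": joint speeds; "joint_torque": joint torques, N m; "eef_pos": TCP position; "tool_rot": TCP orientation; "contact_force": force on the tool from outside, world axes, zero at the start; "torque": the same for the moment, N m; "gripper_width": opening from 0.0 (shut) to 1.0 (fully open); "grasp_force": force on a finger pad.
Only numpy, scipy, OpenCV 4.12 (cv2) and the standard library are available. Lean on these libraries where they do the work, as an engineer would, in place of code of your own. Each camera call takes 0.05 s, during which the arm holds its last target. There are 200 camera calls.

TASK

Take the black levelling bar off the switch box and lay it in its green tray, then switch off all five white toggles in one finger drag along the row, without lifting the finger away part-way, and leave the red toggle on. Once all five are off, press down the orange tab of the tilting bin until the bin snaps over to its tipped position. Leave the glass jar, steel cup, amber jar and scoop undisturbed where they stand.

Things in the scene. Friction and masses are not known exactly. Their poses are not given: they have to be found in the camera images.
- bank: Fixed grey switch box, 90 (x) x 340 (y) x 45 mm high; origin at the centre of its underside. Six paddle toggles stand in a row on its line x = 0: white toggles 1 to 5 at y = -75, -37, 1, 39, 77 mm, the red one at y = 148 mm beyond a yellow line. Pivots at z = 47 mm; each paddle is 34 mm long (tip at z = 81 mm when up), 14 to 18 mm wide along x, 6 to 8 mm thick.
- row_start (a point): Point on the box's deck (z = 45 mm) on the line of the toggles, 50 mm before toggle 1 (box y = -125 mm); axes as the box. The bar starts about here; once it is gone a finger can land here. A fingertip going from here along the row (+y) at 68 to 76 mm above the counter lays each toggle over and passes above those laid over (their top is then at z about 65 mm).
- toggle1 (a joint): White toggle 1 of 5, nearest the bar. 0 rad = on: up, leaning slightly to the box's -y. 1.3 rad = off: laid over 66 degrees towards +y, reaching 35 mm beyond its pivot. Pushed at the tip with about 1.5 N towards +y it snaps over by itself beyond 0.5 rad.
- toggle2 (a joint): White toggle 2 of 5, counted along the box's +y, same values and behaviour as toggle 1.
- toggle3 (a joint): White toggle 3 of 5, counted along the box's +y, same values and behaviour as toggle 1.
- toggle4 (a joint): White toggle 4 of 5, counted along the box's +y, same values and behaviour as toggle 1.
- toggle5 (a joint): White toggle 5 of 5, counted along the box's +y, same values and behaviour as toggle 1.
- red_toggle (a joint): Red toggle at the +y end of the row, made like the white ones: 0 rad = on, 1.3 rad = off. It must stay on.
- bar: Loose black nylon levelling bar, 170 (x, its length) x 22 (y) x 30 mm high, about 120 g; origin at the centre of its underside. It starts standing on its narrow face athwart the deck of the switch box (underside at z = 45 mm), about 57 mm before toggle 1, its ends overhanging the box.
- tray: Fixed green tray for the bar, open on top, 216 (x) x 66 (y) x 16 mm high outside, walls 4 mm, inner floor about 4 mm up; origin at the centre of its underside. The bar lies in it along its x.
- bin_stand: Fixed stand of the tilting bin: base plate 8 mm thick from x = -75 to 115 mm, 170 mm wide in y; two blue cheeks 113 mm high at y = +-78 mm, a grey snap-gear housing 132 mm high outside the +y cheek (to y = 112 mm); origin under the pivot line at counter level. The pivot line runs along y at z = 100 mm.
- bin (a joint): Tilt of the aluminium bin (100 x 136 x 70 mm, rim at z = 125 mm) about the stand's pivot line: 0 = level, 0.85 rad = tipped with its +x side down. It snaps away from 0.35 rad to either end.
- tab (a point): Middle of the upper face of the orange tab (about 33 mm along x beyond the bin's rim, 60 mm along y) on the +x side of the bin, 73 mm from the pivot line, at z = 125 mm when level. Pressing it straight down takes about 3 to 4 N; after about 27 mm of descent the bin passes its centre and snaps away by itself to tipped (tab then at z about 62 mm). A fingertip may go down there to 80 mm above the counter.
- jar: Loose empty clear glass jar, 70 mm across, 110 mm high; origin at the centre of its underside. Bystander.
- cup: Loose steel pour cup, 72 mm across the rim, 85 mm high; origin at the centre of its underside. Bystander.
- bottle: Loose closed amber sample jar with white cap and paper label, 60 mm across, 130 mm high; origin at the centre of its underside. Bystander.
- scoop: Loose green enamel scoop with black handle, 70 (x) x about 195 mm (y from -85 to 110), 44 mm high, lying open side up; origin on its underside. Bystander.
There are look-alikes about, which are no part of the job. Of the things shaped like the bar, the black one is meant.

How it is judged:
By the outcome, as a careful person would: the job done as asked, in the order asked, and still so for the second after the job is handed in, with the robot touching nothing.
It also fails if it takes over 64 s, if anything falls off the work surface, if the arm or the gripper's body presses on something with over 40 N, if the wrist force passes 120 N, or if a joint passes its speed limit or range.

## Working session

There is one attempt and no reset: what is moved stays moved. The work goes in short steps, Python scripts to look and compute and a tool call to move; the robot and the scene stay as the last step left them, time stands still between calls to the robot, and variables do not carry over. Pictures are saved under pics/ and viewed, at most 10 in all, crops included, and the job is handed in when it is done.

Besides the shell and the picture viewer there is one more tool, called after "Request:" as name([rows], argument=value, ...), one row to a line, values as JSON. drive_tool: Moves the arm, as the interface text tells. Its arguments: {"type":"object","properties":{"deltas":{"type":"array"},"grip_force":{"type":"number"}},"required":["deltas"]}

```bash
ls; mkdir -p pics
python3 - <<'E'
from station import bot, optics
import cv2,numpy as np
for n in("scene","side"):
    m=optics.camera_model(n); im=optics.read_camera(n); cv2.imwrite(f"pics/{n}0.png",im)
    print(n,{k:np.round(v,3).tolist() if not isinstance(v,str) else v for k,v in m.items()})
o=bot.get_obs(); print({k:np.round(v,3).tolist() for k,v in o.items()})
E
```

```text
pics
scene {'fx': 493.722, 'fy': 493.722, 'cx': 315.581, 'cy': 237.826, 'cam_to_world': [[-0.595, -0.47, 0.652, 1.253], [0.803, -0.366, 0.47, 0.521], [0.018, 0.803, 0.595, 0.74], [0.0, 0.0, 0.0, 1.0]]}
side {'fx': 510.208, 'fy': 510.208, 'cx': 311.148, 'cy': 243.061, 'cam_to_world': [[0.99, 0.094, -0.107, 0.46], [-0.143, 0.67, -0.728, -0.778], [0.003, 0.736, 0.677, 0.842], [0.0, 0.0, 0.0, 1.0]]}
{'t': 0.1, 'q': [1.04, 0.478, 0.022, 1.556, -0.011, 1.109, -0.083], 'joint_vel': [-0.001, -0.002, -0.001, -0.005, -0.0, -0.0, -0.001], 'joint_torque': [0.004, -59.777, 1.614, -28.196, 0.013, 0.005, -0.0], 'eef_pos': [0.277, -0.615, 0.303], 'tool_rot': [-0.001, 0.978, 0.21, -0.0], 'contact_force': [0.036, -0.113, 0.214], 'torque': [-0.042, -0.001, -0.024], 'grasp_force': 0.0, 'gripper_width': 1.003}
```

View pics/scene0.png

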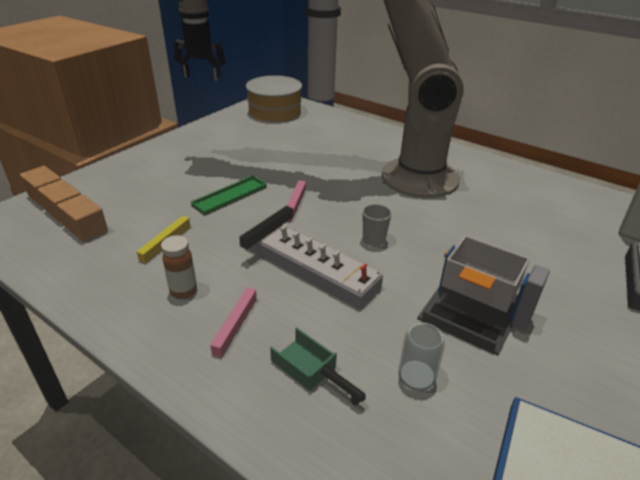

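View pics/side0.png

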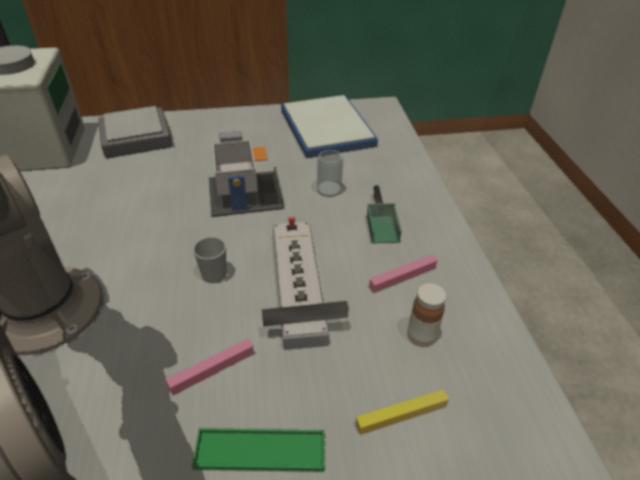

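The black bar is at scene (267,226) and side (305,313). Look-alikes:
- Pink bars at scene (296,197) and (234,320).
- A yellow bar at scene (164,238).
- The black scoop handle at scene (345,382).

I choose the black bar across the near end of the switch box. The green tray is at scene (229,195), not the green scoop. The tab is at scene (477,278).

```bash
cat > h.py <<'E'
import numpy as np,cv2
from station import bot,optics
from scipy.spatial.transform import Rotation as R
def ray(m,px):
    px=np.atleast_2d(px).astype(float);M=np.array(m["cam_to_world"])
    d=np.c_[(px[:,0]-m["cx"])/m["fx"],-(px[:,1]-m["cy"])/m["fy"],-np.ones(len(px))]
    return M[:3,3],d@M[:3,:3].T
def plane(m,px,z):
    c,d=ray(m,px);return c+d*((z-c[2])/d[:,2:3])
def proj(m,P):
    M=np.array(m["cam_to_world"]);p=(np.atleast_2d(P)-M[:3,3])@M[:3,:3]
    return np.c_[m["cx"]+m["fx"]*p[:,0]/-p[:,2],m["cy"]-m["fy"]*p[:,1]/-p[:,2]]
def tri(ms,pxs):
    A=np.zeros((3,3));b=np.zeros(3)
    for m,p in zip(ms,pxs):
        c,d=ray(m,p);d=d[0]/np.linalg.norm(d[0]);Q=np.eye(3)-np.outer(d,d);A+=Q;b+=Q@c
    return np.linalg.solve(A,b)
def rect(P):
    (c,s,a)=cv2.minAreaRect(P[:,:2].astype(np.float32))
    if s[0]<s[1]: s=s[::-1];a+=90
    return np.round(c,4),np.round(s,4),round((a+90)%180-90,1)
def blobs(im,lo,hi,amin=30):
    k=cv2.inRange(cv2.cvtColor(im,cv2.COLOR_BGR2HSV),lo,hi)
    c,_=cv2.findContours(k,cv2.RETR_EXTERNAL,cv2.CHAIN_APPROX_NONE)
    return sorted([x[:,0] for x in c if cv2.contourArea(x)>amin],key=lambda x:-cv2.contourArea(x.reshape(-1,1,2)))
E
python3 - <<'E'
from h import *
im={n:cv2.imread(f"pics/{n}0.png") for n in("scene","side")};ms={n:optics.camera_model(n) for n in im}
T=lambda a,b:np.round(tri([ms["scene"],ms["side"]],[a,b]),3)
print("bar ends",T((243,236),(264,311)),T((291,208),(347,304)))
print("red",T((364,265),(292,218)))
print("bottlecap",T((175,243),(432,294)),"cup",T((377,212),(210,245)),"jar",T((424,336),(330,157)))
for n in im:
    for nm,lo,hi,z in(("green",(45,100,40),(85,255,255),.016),("orange",(8,170,150),(16,255,255),.125),("red",(0,150,80),(5,255,255),.075),("pink",(165,60,80),(179,200,255),.02),("yellow",(22,150,80),(34,255,255),.02)):
        for b in blobs(im[n],lo,hi,15)[:3]:
            print(n,nm,b.mean(0).round(),rect(plane(ms[n],b,z)))
s=cv2.resize(im["scene"][170:320,220:420],None,fx=3.0,fy=3.0)
t=cv2.resize(im["side"][200:360,240:370],None,fx=2.8,fy=2.8)
o=np.zeros((600,800,3),np.uint8);o[:450,:600]=s
cv2.imwrite("pics/crop1.png",np.vstack([s[:,:]]))
E
```

```text
bar ends [ 0.517 -0.16   0.049] [ 0.575 -0.111  0.108]
red [0.547 0.136 0.08 ]
bottlecap [ 0.774 -0.179  0.128] cup [0.361 0.059 0.086] jar [0.672 0.334 0.107]
scene green [230. 193.] (array([ 0.4381, -0.3639]), array([0.2163, 0.0716]), -7.8)
scene orange [477. 277.] (array([0.4909, 0.3521]), array([0.058 , 0.0312]), -87.4)
scene red [364. 271.] (array([0.5545, 0.1409]), array([0.0424, 0.0084]), 31.9)
scene pink [232. 323.] (array([ 0.7822, -0.0135]), array([0.1899, 0.0328]), 19.0)
scene pink [296. 194.] (array([ 0.3304, -0.2135]), array([0.1555, 0.0266]), 25.2)
scene yellow [160. 239.] (array([ 0.6901, -0.3474]), array([0.1884, 0.0377]), 16.4)
side green [429.  53.] (array([1.3167, 1.2612]), array([1.3266, 1.0945]), -7.6)
side green [259. 450.] (array([ 0.4328, -0.3776]), array([0.2127, 0.0677]), -9.2)
side green [16. 23.] (array([-0.5275,  1.762 ]), array([0.6968, 0.1077]), -69.8)
side orange [259. 153.] (array([0.4903, 0.3486]), array([0.0495, 0.0259]), -87.3)
side pink [209. 366.] (array([ 0.3551, -0.2046]), array([0.1722, 0.0374]), 24.6)
side pink [402. 273.] (array([ 0.7812, -0.0186]), array([0.1829, 0.0379]), 19.0)
side yellow [401. 411.] (array([ 0.6863, -0.3455]), array([0.1704, 0.0283]), 10.8)
```

View pics/crop1.png

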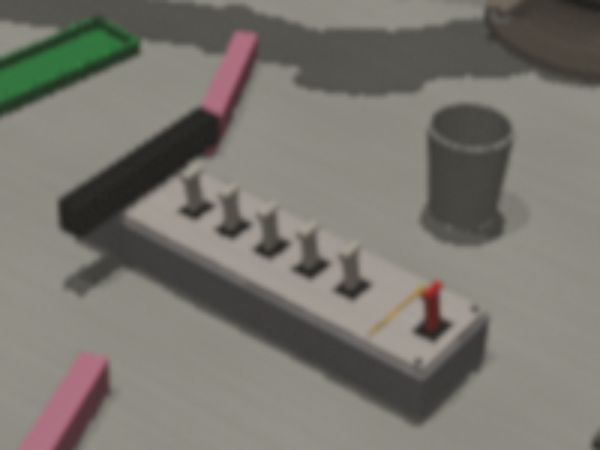

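The crop confirms it: the black bar spans crop (62,205)-(215,115) across the deck. The toggle bases run from (196,209) to (352,289), with the red one at (432,327). Next I compute the box line and the bar's pose.

Run:
```python
from h import *
ms={n:optics.camera_model(n) for n in("scene","side")}
T=lambda a,b:np.round(tri([ms["scene"],ms["side"]],[a,b]),3)
print("bar ends",T((245,239),(347,308)),T((288,208),(264,315)))
tb=np.array([(196,209),(232,228),(270,248),(311,267),(352,289),(432,327)])/3+[220,170]
P=plane(ms["scene"],tb,.046);print(P.round(3))
print(plane(ms["side"],[(301,296),(292,227)],.046).round(3))
y=np.array([-75,-37,1,39,77,148])/1000
k=[np.polyfit(y,P[:,i],1) for i in(0,1)];print("box dir,orig",k)
print("scoop",plane(ms["scene"],[(305,355),(362,395)],.03).round(3))
o=bot.get_obs();q=o["tool_rot"];Rt=R.from_quat(q,scalar_first=True).as_matrix();print(Rt.round(3))
m=optics.camera_model("wrist");M=np.array(m["cam_to_world"]);print("cam in tool",(Rt.T@(M[:3,3]-o["eef_pos"])).round(3),(Rt.T@M[:3,:3]).round(3),m["fx"])
```

```text
bar ends [ 0.622 -0.137  0.066] [ 0.461 -0.137  0.07 ]
[[ 0.541 -0.08   0.046]
 [ 0.543 -0.042  0.046]
 [ 0.545 -0.004  0.046]
 [ 0.545  0.034  0.046]
 [ 0.547  0.072  0.046]
 [ 0.547  0.141  0.046]]
[[ 0.542 -0.079  0.046]
 [ 0.549  0.141  0.046]]
box dir,orig [array([0.02482613, 0.54419288]), array([ 0.9934034 , -0.00504418])]
scoop [[0.776 0.159 0.03 ]
 [0.786 0.288 0.03 ]]
[[ 0.912  0.41  -0.001]
 [ 0.41  -0.912  0.001]
 [-0.    -0.002 -1.   ]]
cam in tool [ 0.083  0.001 -0.069] [[-0.     0.945  0.327]
 [ 1.     0.     0.   ]
 [ 0.     0.327 -0.945]] 351.68519915438384
```

Request:
drive_tool([
  {"gripper":130,"offset":[0.04,-0.027,0],"angular":[0,0,0.1]},
  {"gripper":130,"offset":[0.08,-0.054,0],"angular":[0,0,0.2]},
  {"gripper":130,"offset":[0.12,-0.08,0],"angular":[0,0,0.3]},
  {"gripper":130,"offset":[0.16,-0.107,0],"angular":[0,0,0.4]},
  {"gripper":130,"offset":[0.2,-0.135,0],"angular":[0,0,0.54]},
], grip_force=40)

```text
t: 0.6
eef_pos: [0.4045, -0.4086, 0.3036]
tool_rot: [-0.0, 1.0, -0.003, -0.0]
contact_force: [0.3, 0.3, -1.2]
gripper_width: 0.491
grasp_force: 0.0
```

```bash
cat >> h.py <<'E'
def go(x,y,z,yaw):
    "tool-frame offset and turn (units) to bring TCP to x,y,z, pointing down, tool x at yaw deg; from measured pose"
    o=bot.get_obs();Rt=R.from_quat(o["tool_rot"],scalar_first=True)
    G=R.from_euler("z",yaw,degrees=True)*R.from_euler("x",180,degrees=True)
    print("t",round(o["t"],2),"pos",np.round(o["eef_pos"],4),"yaw",np.degrees(np.arctan2(*Rt.as_matrix()[[1,0],0])).round(2),"w",round(o["gripper_width"],3),"F",np.round(o["contact_force"],1),"gf",round(o["grasp_force"],1))
    print("offset",Rt.inv().apply(np.array([x,y,z])-o["eef_pos"]).round(4),"turn",((Rt.inv()*G).as_rotvec(degrees=True)/45).round(4))
E
python3 -c "
from h import *
go(.5,-.25,.32,0)"
```

```text
t 0.6 pos [ 0.4045 -0.4086  0.3036] yaw -0.3 w 0.491 F [ 0.3  0.3 -1.2] gf 0.0
offset [ 0.0946 -0.1591 -0.0164] turn [-0.0005  0.0004 -0.0066]
```

Request:
drive_tool([
  {"gripper":130,"offset":[0.025,-0.04,-0.004],"angular":[0,0,0]},
  {"gripper":130,"offset":[0.05,-0.08,-0.008],"angular":[0,0,0]},
  {"gripper":130,"offset":[0.075,-0.12,-0.012],"angular":[0,0,0]},
  {"gripper":130,"offset":[0.095,-0.155,-0.016],"angular":[0,0,0]},
  {"gripper":130,"offset":[0.095,-0.155,-0.016],"angular":[0,0,0]},
])

```text
t: 1.1
eef_pos: [0.5027, -0.2488, 0.3202]
tool_rot: [-0.001, 1.0, 0.005, 0.001]
contact_force: [-0.1, -0.1, 0.1]
gripper_width: 0.485
grasp_force: 0.0
```

Run:
```python
from h import *
m=optics.camera_model("wrist");im=optics.read_camera("wrist");cv2.imwrite("pics/w1.png",im);np.save("w1.npy",[m["fx"],m["cx"],m["cy"]]);np.save("w1M.npy",m["cam_to_world"])
for z in(.016,.004):
  for b in blobs(im,(45,100,30),(85,255,255),400)[:2]: print("green",b.mean(0).round(),rect(plane(m,b,z)))
for b in blobs(im,(0,0,0),(179,255,50),800)[:6]:
    print("dark",b.mean(0).round(),cv2.boundingRect(b),rect(plane(m,b,.075)))
print("bar proj",proj(m,[(.46,-.137,.075),(.62,-.137,.075)]).round())
```

```text
green [424. 247.] (array([ 0.4339, -0.3734]), array([0.2141, 0.0679]), -9.0)
green [424. 247.] (array([ 0.4291, -0.3774]), array([0.221, 0.07 ]), -9.0)
dark [336. 372.] (9, 163, 603, 317) (array([ 0.3571, -0.2483]), array([0.7436, 0.3836]), -89.3)
dark [191. 161.] (166, 67, 49, 193) (array([ 0.541 , -0.1439]), array([0.168 , 0.0297]), -0.6)
bar proj [[193. 256.]
 [174.  73.]]
```

View pics/w1.png

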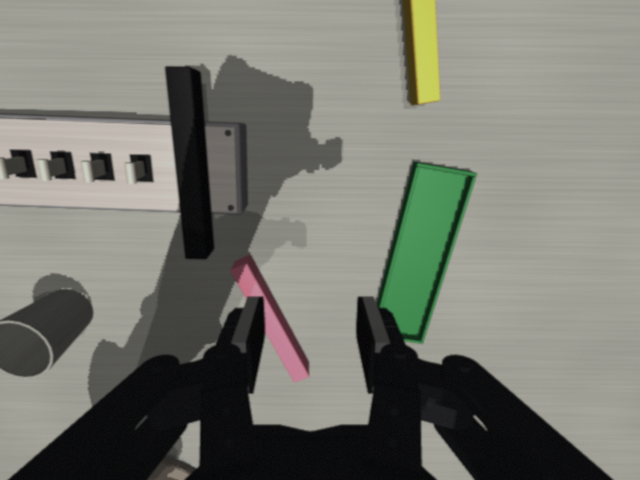

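The wrist view shows the bar's top-left edge running from (166,67) to (185,258), and the tray centred at (424,247) with yaw -9°. Both agree with the other views.

```bash
python3 -c "
from h import *
m=dict(zip(['fx','cx','cy'],np.load('w1.npy')));m['fy']=m['fx'];m['cam_to_world']=np.load('w1M.npy')
print(plane(m,[(166,67),(200,67),(185,258),(172,120)],.075).round(4)); print('toggle base1..',plane(m,[(142,168),(102,167),(62,166),(22,165)],.046).round(4)); print(plane(m,[(245,125),(241,212)],.045).round(4))
go(.541,-.139,.122,-1)"
```

```text
[[ 0.6247 -0.1312  0.075 ]
 [ 0.625  -0.1588  0.075 ]
 [ 0.4579 -0.1289  0.075 ]
 [ 0.584  -0.1313  0.075 ]]
toggle base1.. [[ 0.5396 -0.0861  0.046 ]
 [ 0.5402 -0.0475  0.046 ]
 [ 0.5408 -0.009   0.046 ]
 [ 0.5414  0.0295  0.046 ]]
[[ 0.58   -0.1877  0.045 ]
 [ 0.4964 -0.1794  0.045 ]]
t 1.15 pos [ 0.5008 -0.2521  0.3199] yaw 0.29 w 0.487 F [-0.3 -0.4 -0.7] gf 0.0
offset [ 0.0407 -0.1127  0.198 ] turn [-0.0014 -0.0006  0.0288]
```

Request:
drive_tool([
  {"gripper":130,"offset":[0.015,-0.04,0.01],"angular":[0,0,0.01]},
  {"gripper":130,"offset":[0.03,-0.08,0.03],"angular":[0,0,0.03]},
  {"gripper":130,"offset":[0.041,-0.112,0.06],"angular":[0,0,0.03]},
  {"gripper":130,"offset":[0.041,-0.112,0.095],"angular":[0,0,0.03]},
  {"gripper":130,"offset":[0.041,-0.112,0.11],"angular":[0,0,0.03]},
])

```text
t: 1.65
eef_pos: [0.5385, -0.1432, 0.2066]
tool_rot: [-0.0, 1.0, -0.012, -0.003]
contact_force: [-1.2, 0.5, 0.5]
gripper_width: 0.492
grasp_force: 0.0
```

```bash
python3 -c "
from h import *
go(.541,-.140,.122,-1)"
```

```text
t 1.65 pos [ 0.5385 -0.1432  0.2066] yaw -1.36 w 0.492 F [-1.2  0.5  0.5] gf 0.0
offset [ 0.0028 -0.0033  0.0846] turn [-0.0006  0.0064 -0.0081]
```

Request:
drive_tool([
  {"gripper":130,"offset":[0.001,-0.002,0.03],"angular":[0,0,0]},
  {"gripper":130,"offset":[0.001,-0.002,0.06],"angular":[0,0,0]},
  {"gripper":130,"offset":[0.001,-0.002,0.075],"angular":[0,0,0]},
  {"gripper":130,"offset":[0.001,-0.002,0.086],"angular":[0,0,0]},
  {"gripper":130,"offset":[0.001,-0.002,0.086],"angular":[0,0,0]},
])

```text
t: 2.15
eef_pos: [0.5407, -0.1422, 0.1229]
tool_rot: [0.0, 1.0, -0.013, -0.001]
contact_force: [-0.7, 1.0, 0.7]
gripper_width: 0.49
grasp_force: 0.0
```

Request:
drive_tool([
  {"gripper":200,"offset":[0,0,0],"angular":[0,0,0]},
  {"gripper":255,"offset":[0,0,0],"angular":[0,0,0]},
  {"gripper":255,"offset":[0,0,0],"angular":[0,0,0]},
  {"gripper":255,"offset":[0,0,0],"angular":[0,0,0]},
  {"gripper":255,"offset":[0,0,0],"angular":[0,0,0]},
], grip_force=40)

```text
t: 2.65
eef_pos: [0.5422, -0.1418, 0.1251]
tool_rot: [0.0, 1.0, -0.012, 0.001]
contact_force: [-1.1, 0.4, 6.9]
gripper_width: 0.25
grasp_force: 40.3
```

Request:
drive_tool([
  {"gripper":255,"offset":[0,0,-0.02],"angular":[0,0,0]},
  {"gripper":255,"offset":[0,0,-0.06],"angular":[0,0,0]},
  {"gripper":255,"offset":[0,0.02,-0.09],"angular":[0,0,0.03]},
  {"gripper":255,"offset":[-0.02,0.06,-0.1],"angular":[0,0,0.09]},
  {"gripper":255,"offset":[-0.04,0.1,-0.1],"angular":[0,0,0.16]},
])

```text
t: 3.15
eef_pos: [0.4999, -0.2413, 0.2265]
tool_rot: [0.001, 0.997, -0.075, 0.002]
contact_force: [0.7, -0.7, -1.7]
gripper_width: 0.248
grasp_force: 39.4
```

```bash
python3 -c "
from h import *
go(.434,-.373,.14,-9)"
```

```text
t 3.15 pos [ 0.4999 -0.2413  0.2265] yaw -8.59 w 0.248 F [ 0.7 -0.7 -1.7] gf 39.4
offset [-0.0459  0.14    0.0863] turn [ 0.0009 -0.0062  0.009 ]
```

Request:
drive_tool([
  {"gripper":255,"offset":[-0.014,0.04,0.01],"angular":[0,0,0.01]},
  {"gripper":255,"offset":[-0.028,0.08,0.03],"angular":[0,0,0.01]},
  {"gripper":255,"offset":[-0.04,0.12,0.05],"angular":[0,0,0.01]},
  {"gripper":255,"offset":[-0.045,0.14,0.08],"angular":[0,0,0.01]},
  {"gripper":255,"offset":[-0.045,0.14,0.086],"angular":[0,0,0.01]},
])

```text
t: 3.65
eef_pos: [0.4292, -0.375, 0.1351]
tool_rot: [-0.0, 0.997, -0.082, -0.003]
contact_force: [-1.3, 0.8, -0.5]
gripper_width: 0.251
grasp_force: 39.4
```

Run:
```python
from h import *
m=optics.camera_model("wrist");im=optics.read_camera("wrist");cv2.imwrite("pics/w2.png",im)
for b in blobs(im,(45,100,30),(85,255,255),300)[:3]: print("green",b.mean(0).round(),rect(plane(m,b,.016)))
t=[(.434+a*np.cos(-.157)-b*np.sin(-.157),-.373+a*np.sin(-.157)+b*np.cos(-.157),.016) for a in(-.108,.108) for b in(-.033,.033)]
print("tray corner px",proj(m,t).round().tolist())
go(.434,-.373,.09,-9)
```

```text
green [308. 178.] (array([ 0.4711, -0.3818]), array([0.1369, 0.0647]), -8.9)
tray corner px [[354.0, 407.0], [257.0, 408.0], [369.0, 52.0], [231.0, 54.0]]
t 3.7 pos [ 0.4309 -0.3728  0.1354] yaw -9.27 w 0.247 F [ 1.5  0.7 -0.9] gf 39.4
offset [ 0.0033 -0.0002  0.0453] turn [-0.002   0.0057 -0.0061]
```

View pics/w2.png

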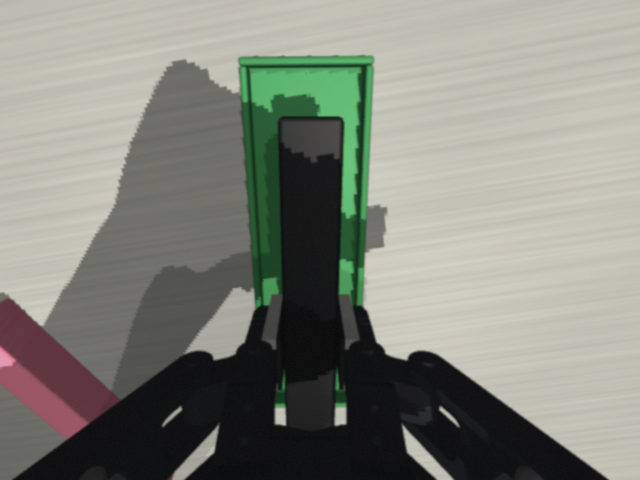

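The bar hangs over the tray: its far end is at row 120 and the tray's end at row 60. The bar's centre column is about 311 and the tray's about 306, so a 2 mm shift is needed before lowering.

Request:
drive_tool([
  {"gripper":255,"offset":[0.001,-0.002,0.02],"angular":[0,0,0]},
  {"gripper":255,"offset":[0.001,-0.002,0.035],"angular":[0,0,0]},
  {"gripper":255,"offset":[0.001,-0.002,0.046],"angular":[0,0,0]},
  {"gripper":255,"offset":[0.001,-0.002,0.049],"angular":[0,0,0]},
  {"gripper":255,"offset":[0.001,-0.002,0.049],"angular":[0,0,0]},
])

```text
t: 4.2
eef_pos: [0.4349, -0.37, 0.0887]
tool_rot: [-0.0, 0.997, -0.079, -0.0]
contact_force: [-0.2, -0.3, -0.5]
gripper_width: 0.248
grasp_force: 39.5
```

Request:
drive_tool([
  {"gripper":170,"offset":[0,0,0],"angular":[0,0,0]},
  {"gripper":170,"offset":[0,0,0],"angular":[0,0,0]},
  {"gripper":170,"offset":[0,0,0],"angular":[0,0,0]},
  {"gripper":165,"offset":[0,0,-0.003],"angular":[0,0,0]},
  {"gripper":165,"offset":[0,0,-0.015],"angular":[0,0,0]},
])

```text
t: 4.7
eef_pos: [0.4342, -0.37, 0.1037]
tool_rot: [-0.001, 0.997, -0.079, -0.001]
contact_force: [1.2, -0.7, -0.5]
gripper_width: 0.351
grasp_force: 0.0
```

Request:
drive_tool([
  {"gripper":165,"offset":[0,0,-0.04],"angular":[0,0,0]},
  {"gripper":165,"offset":[0,0,-0.08],"angular":[0,0,0]},
  {"gripper":255,"offset":[0.01,-0.02,-0.12],"angular":[0,0,-0.03]},
  {"gripper":255,"offset":[0.02,-0.05,-0.14],"angular":[0,0,-0.1]},
  {"gripper":255,"offset":[0.04,-0.09,-0.14],"angular":[0,0,-0.17]},
])

```text
t: 5.2
eef_pos: [0.489, -0.2899, 0.249]
tool_rot: [0.002, 1.0, -0.014, 0.003]
contact_force: [-0.2, -1.0, 0.3]
gripper_width: -0.002
grasp_force: 0.0
```

Run:
```python
from h import *
m=optics.camera_model("wrist");im=optics.read_camera("wrist");cv2.imwrite("pics/w3.png",im)
for b in blobs(im,(45,100,30),(85,255,255),300)[:3]: print("green",b.mean(0).round(),rect(plane(m,b,.016)))
go(.540,-.135,.145,-1.4)
```

```text
green [400. 254.] (array([ 0.439 , -0.3724]), array([0.2063, 0.0655]), -8.9)
t 5.25 pos [ 0.4946 -0.2801  0.2475] yaw -0.74 w 0.003 F [4.4 6.8 0.1] gf 0.0
offset [ 0.0427 -0.1455  0.1031] turn [-0.0022 -0.0102  0.0147]
```

View pics/w3.png

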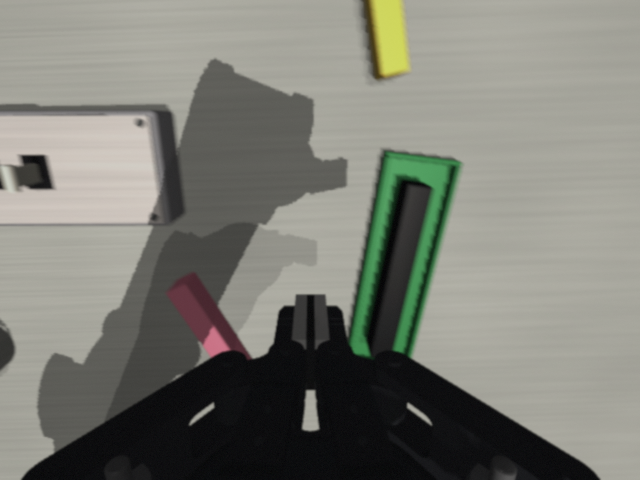

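The bar stands in the tray, from (415,185) to (385,350). The deck is clear, and its end corners are near (155,111) and (160,224).

Request:
drive_tool([
  {"gripper":255,"offset":[0.013,-0.045,0],"angular":[0,0,0.015]},
  {"gripper":255,"offset":[0.026,-0.09,0],"angular":[0,0,0.015]},
  {"gripper":255,"offset":[0.043,-0.13,0.02],"angular":[0,0,0.015]},
  {"gripper":255,"offset":[0.043,-0.145,0.05],"angular":[0,0,0.015]},
  {"gripper":255,"offset":[0.043,-0.145,0.07],"angular":[0,0,0.015]},
])

```text
t: 5.75
eef_pos: [0.5354, -0.1399, 0.1734]
tool_rot: [-0.001, 1.0, -0.015, -0.0]
contact_force: [-0.5, -0.6, -0.7]
gripper_width: 0.001
grasp_force: 0.0
```

Run:
```python
from h import *
m=optics.camera_model("wrist");im=optics.read_camera("wrist")
k=cv2.inRange(cv2.cvtColor(im,cv2.COLOR_BGR2HSV),(0,0,150),(179,60,255))
cv2.imwrite("pics/w4.png",im)
go(.541,-.133,.145,-1.4)
print(proj(m,[(.541,-.08,.046),(.541,-.08,.081),(.540,-.131,.045)]).round())
```

```text
t 5.8 pos [ 0.5333 -0.1416  0.1705] yaw -1.89 w -0.003 F [-1.  -0.8 -0.8] gf 0.0
offset [ 0.0075 -0.0088  0.0254] turn [-0.0017  0.0063 -0.0109]
[[209. 258.]
 [190. 284.]
 [293. 256.]]
```

View pics/w4.png

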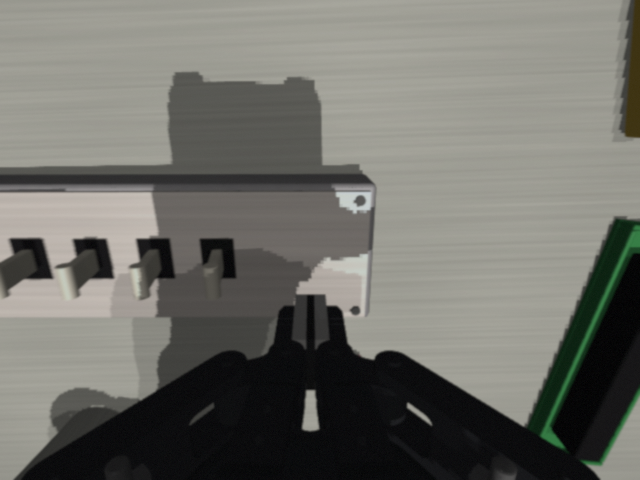

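The wrist view shows the deck free, slot 1 at (218,258), and the toggle row in line with the finger. I lower to drag height short of toggle 1.

Request:
drive_tool([
  {"gripper":255,"offset":[0.008,-0.004,0.01],"angular":[0,0,-0.01]},
  {"gripper":255,"offset":[0.008,-0.004,0.02],"angular":[0,0,-0.01]},
  {"gripper":255,"offset":[0.008,-0.004,0.026],"angular":[0,0,-0.01]},
  {"gripper":255,"offset":[0.008,-0.004,0.026],"angular":[0,0,-0.01]},
  {"gripper":255,"offset":[0.008,-0.004,0.026],"angular":[0,0,-0.01]},
])

```text
t: 6.3
eef_pos: [0.5432, -0.1407, 0.1482]
tool_rot: [0.0, 1.0, -0.015, 0.0]
contact_force: [0.6, -0.1, -0.7]
gripper_width: 0.004
grasp_force: 0.0
```

Run:
```python
from h import *
for i in range(4):
    optics.read_camera("side"); go(.541,-.133,.145,-1.4)
```

```text
t 6.35 pos [ 0.5433 -0.1407  0.1484] yaw -1.69 w 0.001 F [ 0.2  0.2 -0.2] gf 0.0
offset [-0.0025 -0.0076  0.0034] turn [ 0.0003 -0.001  -0.0065]
t 6.4 pos [ 0.5434 -0.1406  0.1485] yaw -1.68 w 0.0 F [-0.3 -0.1  0.4] gf 0.0
offset [-0.0026 -0.0075  0.0035] turn [ 0.0003 -0.0012 -0.0063]
t 6.45 pos [ 0.5434 -0.1405  0.1485] yaw -1.67 w -0.0 F [-0.7 -0.1 -0.3] gf 0.0
offset [-0.0026 -0.0075  0.0034] turn [ 0.0002 -0.0011 -0.0061]
t 6.5 pos [ 0.5433 -0.1405  0.1484] yaw -1.67 w -0.004 F [ 0.7 -0.7 -0.2] gf 0.0
offset [-0.0025 -0.0074  0.0034] turn [ 0.0002 -0.0011 -0.006 ]
```

Request:
drive_tool([
  {"gripper":255,"offset":[-0.002,-0.005,0.004],"angular":[0,0,0]},
  {"gripper":255,"offset":[-0.002,-0.018,0.004],"angular":[0,0,0]},
  {"gripper":255,"offset":[-0.002,-0.032,0.004],"angular":[0,0,0]},
  {"gripper":255,"offset":[-0.002,-0.046,0.004],"angular":[0,0,0]},
  {"gripper":255,"offset":[-0.002,-0.06,0.004],"angular":[0,0,0]},
])

```text
t: 7.0
eef_pos: [0.543, -0.0783, 0.144]
tool_rot: [-0.0, 1.0, -0.014, 0.0]
contact_force: [-0.2, 0.3, 0.2]
gripper_width: 0.004
grasp_force: 0.0
```

Request:
drive_tool([
  {"gripper":255,"offset":[0,-0.014,0],"angular":[0,0,0]},
  {"gripper":255,"offset":[0,-0.028,0],"angular":[0,0,0]},
  {"gripper":255,"offset":[0,-0.042,0],"angular":[0,0,0]},
  {"gripper":255,"offset":[0,-0.056,0],"angular":[0,0,0]},
  {"gripper":255,"offset":[0,-0.07,0],"angular":[0,0,0]},
])

```text
t: 7.5
eef_pos: [0.5449, -0.0092, 0.1439]
tool_rot: [0.0, 1.0, -0.014, 0.0]
contact_force: [0.5, -1.1, -0.7]
gripper_width: 0.001
grasp_force: 0.0
```

Request:
drive_tool([
  {"gripper":255,"offset":[0,-0.014,0],"angular":[0,0,0]},
  {"gripper":255,"offset":[0,-0.028,0],"angular":[0,0,0]},
  {"gripper":255,"offset":[0,-0.042,0],"angular":[0,0,0]},
  {"gripper":255,"offset":[0,-0.056,0],"angular":[0,0,0]},
  {"gripper":255,"offset":[0,-0.07,0],"angular":[0,0,0]},
])

```text
t: 8.0
eef_pos: [0.547, 0.0607, 0.144]
tool_rot: [0.0, 1.0, -0.014, 0.0]
contact_force: [0.3, -0.7, 0.5]
gripper_width: -0.001
grasp_force: 0.2
```

Request:
drive_tool([
  {"gripper":255,"offset":[0,-0.008,0],"angular":[0,0,0]},
  {"gripper":255,"offset":[0,-0.016,0],"angular":[0,0,0]},
  {"gripper":255,"offset":[0,-0.022,0],"angular":[0,0,0]},
  {"gripper":255,"offset":[0,-0.025,0],"angular":[0,0,0]},
  {"gripper":255,"offset":[0,-0.025,0],"angular":[0,0,0]},
])

```text
t: 8.5
eef_pos: [0.5476, 0.085, 0.1439]
tool_rot: [-0.0, 1.0, -0.014, -0.0]
contact_force: [0.8, -0.6, -0.7]
gripper_width: -0.0
grasp_force: 0.0
```

Run:
```python
from h import *
im=optics.read_camera("side");a=cv2.resize(im[190:350,210:370],(590,590));cv2.imwrite("pics/s5.png",a)
go(.4905,.35,.30,-1.5)
```

```text
t 8.55 pos [0.5476 0.0844 0.1438] yaw -1.67 w -0.003 F [ 0.3 -0.3 -0.4] gf 0.0
offset [-0.0648 -0.2637 -0.1562] turn [ 0.0003  0.0001 -0.0037]
```

View pics/s5.png

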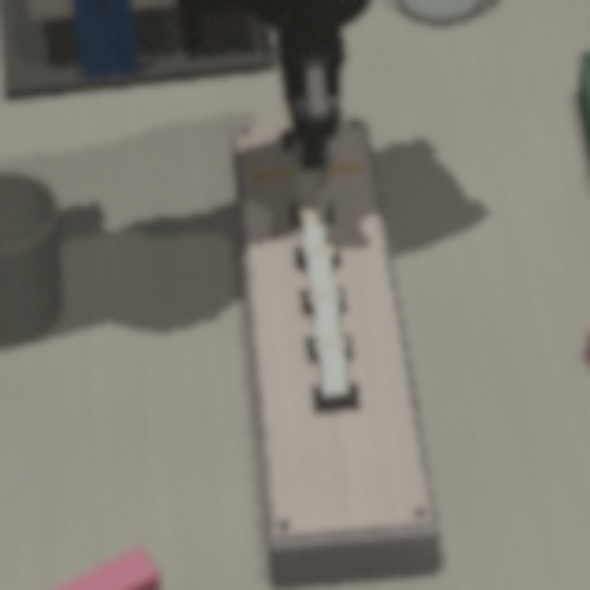

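Request:
drive_tool([
  {"gripper":255,"offset":[0,0,-0.03],"angular":[0,0,0]},
  {"gripper":255,"offset":[0,0,-0.075],"angular":[0,0,0]},
  {"gripper":255,"offset":[0,-0.02,-0.12],"angular":[0,0,0]},
  {"gripper":255,"offset":[-0.01,-0.06,-0.15],"angular":[0,0,0]},
  {"gripper":255,"offset":[-0.03,-0.1,-0.155],"angular":[0,0,0]},
])

```text
t: 9.05
eef_pos: [0.5232, 0.1856, 0.3035]
tool_rot: [-0.001, 1.0, -0.017, 0.004]
contact_force: [0.7, 1.1, -0.4]
gripper_width: 0.002
grasp_force: 0.0
```

Request:
drive_tool([
  {"gripper":255,"offset":[-0.01,-0.04,0],"angular":[0,0,0]},
  {"gripper":255,"offset":[-0.02,-0.08,0],"angular":[0,0,0]},
  {"gripper":255,"offset":[-0.03,-0.12,0],"angular":[0,0,0]},
  {"gripper":255,"offset":[-0.035,-0.13,0],"angular":[0,0,0]},
  {"gripper":255,"offset":[-0.035,-0.13,0],"angular":[0,0,0]},
])

```text
t: 9.55
eef_pos: [0.4882, 0.3181, 0.2987]
tool_rot: [-0.0, 1.0, -0.013, -0.0]
contact_force: [0.1, -0.7, -0.1]
gripper_width: -0.005
grasp_force: 0.0
```

Run:
```python
from h import *
m=optics.camera_model("wrist");im=optics.read_camera("wrist");cv2.imwrite("pics/w6.png",im)
for b in blobs(im,(5,150,120),(18,255,255),100)[:3]: print("orange",b.mean(0).round(),rect(plane(m,b,.125)))
go(.4915,.35,.205,-1.5)
```

```text
orange [265. 237.] (array([0.4897, 0.3494]), array([0.0598, 0.0343]), -87.6)
t 9.6 pos [0.4893 0.3159 0.2986] yaw -1.63 w 0.003 F [ 0.4 -0.8 -0.4] gf 0.0
offset [ 0.0013 -0.0342  0.0936] turn [ 0.0012  0.0003 -0.0028]
```

View pics/w6.png

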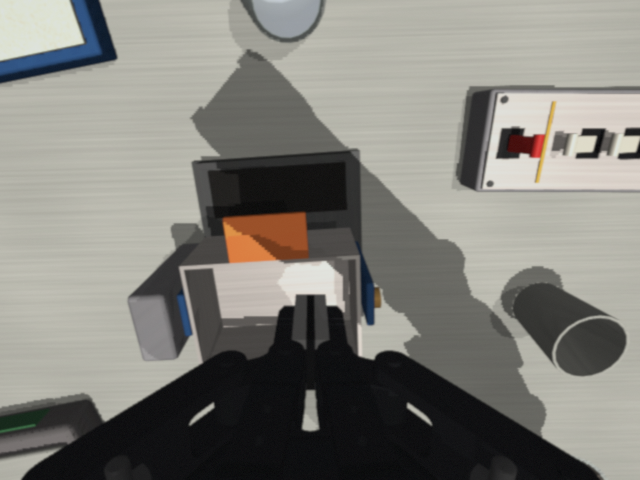

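The wrist view shows the tab at (265,237), which gives (0.490, 0.350) in the world frame. White toggle 5 lies over, with its tip toward (560,145), and the red one at (525,144) is still upright. Now I press the tab.

Request:
drive_tool([
  {"gripper":255,"offset":[0.002,-0.02,0.01],"angular":[0,0,0]},
  {"gripper":255,"offset":[0.002,-0.034,0.03],"angular":[0,0,0]},
  {"gripper":255,"offset":[0.002,-0.034,0.06],"angular":[0,0,0]},
  {"gripper":255,"offset":[0.002,-0.034,0.085],"angular":[0,0,0]},
  {"gripper":255,"offset":[0.002,-0.034,0.09],"angular":[0,0,0]},
])

```text
t: 10.1
eef_pos: [0.4924, 0.3465, 0.2058]
tool_rot: [0.003, 1.0, -0.016, -0.002]
contact_force: [-0.1, 0.2, 0.4]
gripper_width: -0.0
grasp_force: 0.0
```

Request:
drive_tool([
  {"gripper":255,"offset":[0,0,0.01],"angular":[0,0,0]},
  {"gripper":255,"offset":[0,0,0.02],"angular":[0,0,0]},
  {"gripper":255,"offset":[0,0,0.03],"angular":[0,0,0]},
  {"gripper":255,"offset":[0,0,0.04],"angular":[0,0,0]},
  {"gripper":255,"offset":[0,0,0.05],"angular":[0,0,0]},
])

```text
t: 10.6
eef_pos: [0.4927, 0.3503, 0.1589]
tool_rot: [-0.0, 1.0, -0.015, 0.0]
contact_force: [-0.2, -0.6, -0.3]
gripper_width: 0.006
grasp_force: 0.0
```

Run:
```python
from h import *
im=optics.read_camera("side");cv2.imwrite("pics/s7.png",im)
go(.492,.35,.155,-1.5)
```

```text
t 10.65 pos [0.4912 0.3498 0.1568] yaw -1.66 w -0.001 F [-1.  -1.2 -1.5] gf 0.0
offset [ 0.0008 -0.0003  0.0018] turn [ 0.002   0.0031 -0.0034]
```

Contact force is back to zero, so the bin has probably snapped over. I lift straight up and check.

Request:
drive_tool([
  {"gripper":255,"offset":[0,0,-0.03],"angular":[0,0,0]},
  {"gripper":255,"offset":[0,0,-0.07],"angular":[0,0,0]},
  {"gripper":255,"offset":[0,0,-0.11],"angular":[0,0,0]},
  {"gripper":255,"offset":[0,0,-0.15],"angular":[0,0,0]},
  {"gripper":255,"offset":[0,0,-0.15],"angular":[0,0,0]},
])

```text
t: 11.15
eef_pos: [0.4934, 0.3525, 0.3148]
tool_rot: [-0.003, 1.0, -0.014, 0.003]
contact_force: [0.4, 0.1, 0.6]
gripper_width: -0.0
grasp_force: 0.0
```

Run:
```python
from h import *
m=optics.camera_model("wrist");im=optics.read_camera("wrist");s=optics.read_camera("scene");m2=optics.camera_model("scene")
for n,i,mm in(("w",im,m),("s",s,m2)):
  for b in blobs(i,(5,150,100),(18,255,255),60)[:2]: print(n,"orange",b.mean(0).round(),rect(plane(mm,b,.062)))
a=cv2.resize(s[160:430,200:560],(800,600));cv2.imwrite("pics/f.png",a)
```

```text
w orange [314. 224.] (array([0.4832, 0.3494]), array([0.0621, 0.0298]), -87.6)
s orange [471. 298.] (array([0.4808, 0.35  ]), array([0.064 , 0.0508]), -87.8)
```

View pics/f.png

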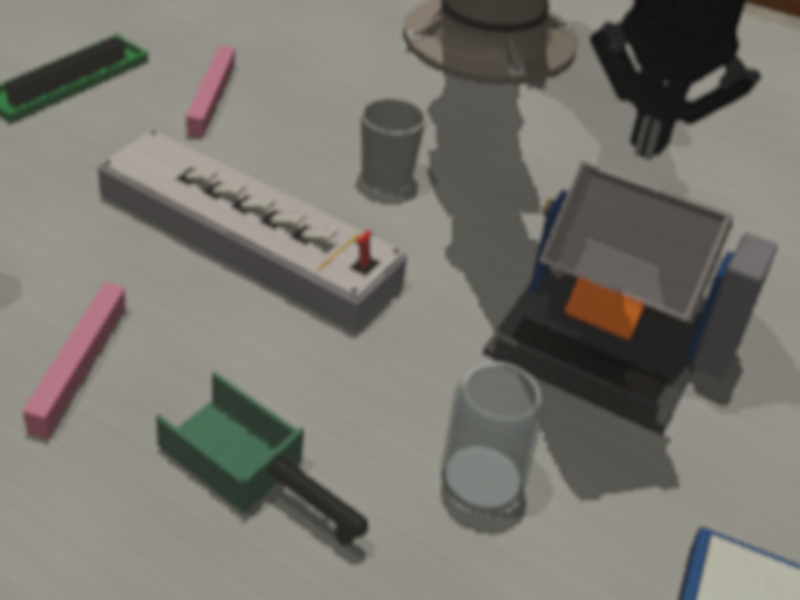

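The final picture shows the bar in its tray (70,75), all five white toggles laid over (180-340, 175-240), the red one upright (365,248) and the bin tipped with its tab at (605,305). The bystanders in view stand where they were, so I hand in.

```bash
python3 -c "
from station import bot
print(bot.hand_in())"
```

```text
the job is handed in; nothing more can be done
None
```

I handed the job in at about 11 s: the black bar is in its green tray, all five white toggles went off in one drag with the red still on, and the bin is tipped; the jar, cup and scoop look unmoved, and the amber jar was outside the last picture but never approached.

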